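# Refit the strainer plate in the parts-washer tank

### The job

Put the perforated strainer plate back into the small blue parts-washer tank: it is longer than the mouth in the grey rim, so tilt it, feed one end all the way in under the deep front lip until it meets the stop there, then lower the other end past the back lip until the plate lies flat on both ledges. Then slide it back fully home against the tank's back wall and let go. Feel for the stops and never push the plate against the tank or rim with more than about 2 kg, set it down without dropping it, and leave the things around it standing where they are.

Things in the scene. Friction and masses are not known exactly. Their poses are not given: they have to be found in the camera images.
- tank: Fixed blue open-topped steel tank, 192 mm long (x), 114 wide (y), walls 68 mm high. Origin: underside, centre of the cavity; z up; +x to the back wall (brass drain plug outside), -x to the front, roughly towards the robot. Rigid; wall inner faces at x = -92 and +92 mm, y = -53 and +53 mm. On the walls lies a clamped grey rim frame (122 mm wide, from 68 to 72 mm high), see the ledges.
- front_ledge (a point): Where the front ledge's top meets the front wall: tank x -92, y 0, z 45 mm. The ledge is 48 mm deep. The grey rim (one rigid piece) has a deep front lip over it with a stop flange hanging down to the ledge; the lip reaches 36 mm past the flange's face. The rim is clamped differently each time and its pose is not given: flange face at tank x -87 to -65 mm, lip edge 36 mm further: find it by feel.
- back_ledge (a point): Where the back ledge's top meets the back wall: tank x +92, y 0, z 45 mm. The ledge is 41 mm deep. The rim's back lip over it has its edge 151 mm behind the front flange's face (tank x +64 to +86 mm): only with the plate's front end on the flange does its back end pass, with about 2.5 mm to spare. Home on this wall, the plate's centre is at tank x +17 mm, each end 6 mm or more under its lip.
- strainer: Loose rigid steel plate with rows of black round holes, 150 mm long (its x), 100 wide (its y), 5 thick, 0.25 to 0.4 kg, the same end for end; starts lying flat on the bench. Origin: centre of the underside; z is the normal on the handle's side.
- strainer_handle (a point): Middle of the upright red handle at the plate's centre, 45 mm above the underside. The handle is 50 mm long along the plate's x, 10 mm thick along its y, its top 64 mm above the underside: pinch it across the thickness, fingertips no lower than about 30 mm over the underside, so that they stay above the tank's rim.
- grease_tin: Bystander: round green tin with white lid, 67 mm across, 48 mm high, behind the work, in the middle. Origin: centre of its underside.
- spray_can: Bystander: upright spray can, 67 mm across, 205 mm high, to the right of the work. Origin: centre of its underside, z up.
- tape_measure: Bystander: yellow tape measure standing on its base, 34 x 76 x 66 mm, to the left of the work. Origin: centre of its underside.
Not all that is in view belongs to the job. Leave any turquoise look-alike of the strainer alone.

How it is judged (in metres and radians):
On the way, in this order (a step that is already met when the one before it is completed fails the run):
1. the plate is fed tilted under the front lip, its other end still above the back lip (angle between strainer's own z axis and vertical above 0.12 rad and x of strainer in the frame of tank below 0.013 m and z of strainer in the frame of tank between 0.045 and 0.08 m and y of strainer in the frame of tank between -0.015 and 0.015 m), for 0.1 s.
2. the plate lies flat on both ledges, below both lips (angle between strainer's own z axis and vertical below 0.04 rad and z of strainer in the frame of tank between 0.042 and 0.048 m and y of strainer in the frame of tank between -0.015 and 0.015 m), for 0.1 s.
At the end, for the whole second after the job is handed in: The plate lies released and at rest, flat (within 0.03 rad) on both ledges (underside 45 mm up, within 2.5 mm), its length along the tank's, home against the back wall (gap under 2 mm), handle up (angle between strainer's own z axis and vertical below 0.03 rad and z of strainer in the frame of tank between 0.0425 and 0.0475 m and x of strainer in the frame of tank between 0.015 and 0.0195 m and angle between the x axis of strainer and the x axis of tank, either way round below 0.08 rad and linear speed of strainer below 0.01 m/s and contact force between the fingers and strainer below 0.05 N and y of strainer in the frame of tank between -0.015 and 0.015 m); the robot touches nothing.
It fails at once if the plate is pushed against the tank or its rim with more than 25 N (contact force between strainer and tank above 25 N).
It fails at once if the arm, hand or fingers push on the tank or its rim with more than 25 N (contact force between any of the arm, the fingers and tank above 25 N).
It fails at once if the plate is dropped (contact force between the fingers and strainer below 0.05 N and linear speed of strainer above 0.2 m/s).
It fails at once if the grease tin, tape measure or spray can is shifted more than 30 mm, or the spray can tipped (distance of any of grease_tin, tape_measure, spray_can from where it was at the start of the episode above 0.03 m or angle between spray_can's own z axis and vertical above 0.3 rad).
It also fails if it takes over 67 s, if anything falls off the work surface, if the arm or the gripper's body presses on something with over 40 N, if the wrist force passes 120 N, or if a joint passes its speed limit or range.

### The arm

A 6-joint arm with a two-finger parallel gripper is mounted at the origin on a cart in front of the work surface, level with it; the furniture and walls round the work are solid. World frame = base frame: x ahead of the robot, y to its left, z up, the work surface at z = 0. Lengths are in m, angles in degrees, forces in N, time in s.
With the tool pointing down it reaches from about 0.4 to 0.825 m from the base axis. Payload 7 kg.
Tool frame: the origin (TCP) lies midway between the tips of the shut fingers; the grasp point (between the pads) lies 19 mm behind it; z points along the fingers, y is the line along which they close (so a half turn about z gives the same grasp; the last joint's range is limited). The gripper opens to 88 mm and grips with 3 to 60 N. Pads are 19 mm wide; open, the fingers measure 130 mm over their backs; the gripper's body (78 mm by 193 mm) begins 47 mm behind the grasp point.
Start: joints at [-59.696, 20.546, 0.682, 0, -70.136, -16.507], TCP at [0.161, -0.656, 0.227] pointing down, gripper open.
Joint ranges: [-176.03, 176.03], [-82.01, 121.73], [-58.28, 71.71], [-173.87, 95.51], [-174.79, -0.11], [-173.66, 173.66]. Speed limits (degrees/s): [136.94, 136.94, 172.46, 180, 180, 180].

### API

Orientations are given as [roll, pitch, yaw] about the fixed x, y, z axes, in that order (R = Rz(yaw) Ry(pitch) Rx(roll)).
In Python, from plant import ctrl gives the robot as it stands. The module is installed in compiled form; this text tells all that it offers.
- The arm moves only by the tool send_rows, never from a script. Its argument "plan" is a list that holds one entry, the list of rows, each a list of 6 numbers: the shift along the tool's x, y, z in cm, then the turn, a rotation vector about the tool's x, y, z in degrees. A call has 1 to 8 rows; each row is the pose to reach, as a shift and turn from the pose commanded when the call began, along the tool's axes at that moment; what a row does not reach only later rows make up. A row lasts 1/12 s, in which the tool goes at most 41.7 mm and 7.16 degrees, less where a joint would pass 70% of its speed; a pose out of reach is approached as far as the arm can. A call with a gripper value outside its range is refused whole. "fingers" is the opening, from 0 (shut) to 1 (fully open), set as the call begins (left out, the last holds). The fingers move at their own pace and stop on an object; the grip force is fixed at half the most. Time passes only in rows, so rows that repeat a pose let the fingers close. It gives the time, the measured TCP pose, the force, the opening and the grip force at its end, in the units of the state.
- ctrl.get_obs(): the state, without advancing time (a new reading comes with each control period).
- ctrl.snapshot(name): name is "side" or "top"; returns a dict with "img" (480x640x3 uint8, red, green, blue), "K" (3x3 intrinsics, pixels), "pose" (4x4, takes a point from camera to world coordinates). Camera axes: x right, y down, z forward; pixel columns grow to the right and rows downward; lengths in m; the calibration is good to about 2 mm. A picture is of the moment at which its call begins. There is no depth.
- ctrl.close_job(): hands the job in; it is judged then, once.
The state is a dict: "clock": time; "joint_pos": joint angles; "qvel": joint speeds; "tau": joint torques, N m; "tool_pos": TCP position; "orientation": TCP orientation; "force": force on the tool from outside, world axes, zero at the start; "moment": the same for the moment, N m; "opening": finger opening in m; "gripper_force": force on a finger pad.
Only numpy, scipy, OpenCV 4.12 (cv2) and the standard library are available. Lean on these libraries where they do the work, as an engineer would, in place of code of your own. Each camera call takes 0.05 s, during which the arm holds its last target. There are 200 camera calls.

## Working session

There is one attempt and no reset: what is moved stays moved. The work goes in short steps, Python scripts to look and compute and a tool call to move; the robot and the scene stay as the last step left them, time stands still between calls to the robot, and variables do not carry over. Pictures are saved under pics/ and viewed, at most 10 in all, crops included, and the job is handed in when it is done.

Besides the shell and the picture viewer there is one more tool, called in YAML: its name, and indented under it one key for each argument. send_rows: Moves the arm, as the interface text tells. Its arguments: {"type":"object","properties":{"plan":{"type":"array","items":{"type":"array","items":{"type":"array","items":{"type":"number"}}}},"fingers":{"type":"number"}},"required":["plan"]}

```bash
mkdir -p pics; cat > snap.py <<'E'
import sys,cv2,numpy as np
from plant import ctrl
tag=sys.argv[1]
for n in sys.argv[2:]:
    s=ctrl.snapshot(n); cv2.imwrite(f'pics/{n}_{tag}.png',s['img'][:,:,::-1]); np.savez(f'{n}.npz',K=s['K'],pose=s['pose'])
    print(n,s['K'].round(1).tolist(),s['pose'].round(3).tolist())
o=ctrl.get_obs(); print(o)
E
python3 snap.py a top side
```

```text
top [[437.2, 0.0, 320.9], [0.0, 437.2, 245.7], [0.0, 0.0, 1.0]] [[0.018, -0.981, 0.194, 0.357], [-1.0, -0.015, 0.017, -0.031], [-0.014, -0.195, -0.981, 1.027], [0.0, 0.0, 0.0, 1.0]]
side [[516.1, 0.0, 316.8], [0.0, 516.1, 247.1], [0.0, 0.0, 1.0]] [[-0.999, -0.032, 0.017, 0.515], [-0.03, 0.439, -0.898, 1.0], [0.021, -0.898, -0.44, 0.56], [0.0, 0.0, 0.0, 1.0]]
{'clock': 0.1, 'joint_pos': array([-5.96943218e+01,  2.05875929e+01,  6.39116013e-01, -1.62698171e-02,
       -7.01326038e+01, -1.65063258e+01]), 'qvel': array([ 0.05840993, -0.09056225,  0.04394263,  0.13986712,  0.0110108 ,
        0.1074139 ]), 'tau': array([-1.82199481e-03, -5.84165061e+01,  2.93750829e+01,  7.01551750e+00,
        1.01748412e-02, -5.50478660e-05]), 'tool_pos': array([ 0.16086937, -0.65512533,  0.22571871]), 'orientation': array([ 1.79917915e+02, -8.37361628e-03, -1.66206182e+02]), 'force': array([ 0.3844716 ,  0.16684233, -0.90101129]), 'moment': array([-0.02397473, -0.04000912, -0.01644419]), 'gripper_force': 0.0, 'opening': 0.08783305457780692}
```

View pics/top_a.png

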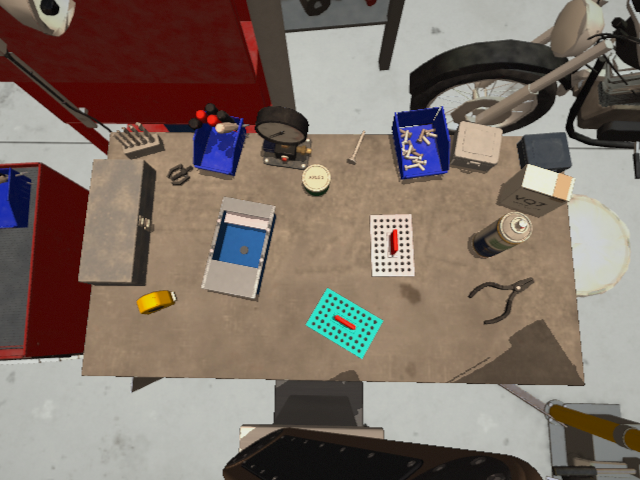

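View pics/side_a.png

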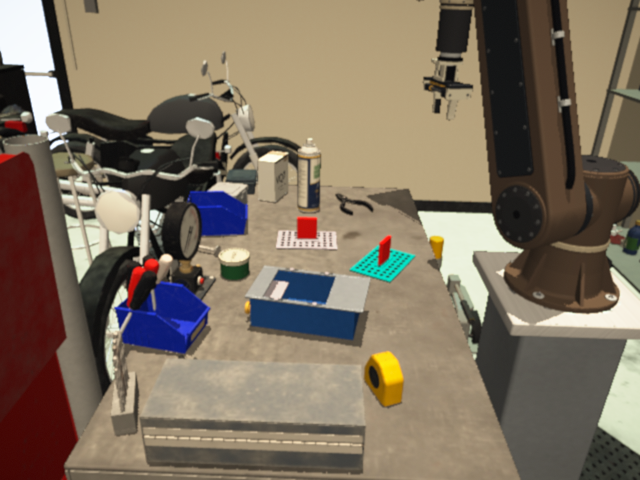

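The top view shows the tank around (240,248), with its deep front lip at the bottom, and the strainer around (393,245) with a red handle. The turquoise decoy is at (345,323), the tin at (316,179), the can at (505,235) and the tape at (155,301). The side view shows the tank at (308,300).

```bash
python3 - <<'E'
import cv2,numpy as np
t=cv2.imread('pics/top_a.png');s=cv2.imread('pics/side_a.png')
a=cv2.resize(t[190:305,195:285],None,fx=5,fy=5,interpolation=cv2.INTER_CUBIC)
b=cv2.resize(s[258:348,235:380],None,fx=2.4,fy=2.4,interpolation=cv2.INTER_CUBIC)
b2=cv2.resize(t[205:285,360:425],None,fx=4.4,fy=4.4,interpolation=cv2.INTER_CUBIC)
c=np.zeros((600,800,3),np.uint8);c[:575,:450]=a;c[:216,450:798]=b;c[220:572,450:736]=b2
cv2.imwrite('pics/crop1.png',c)
E
```

```text
(no output)
```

View pics/crop1.png

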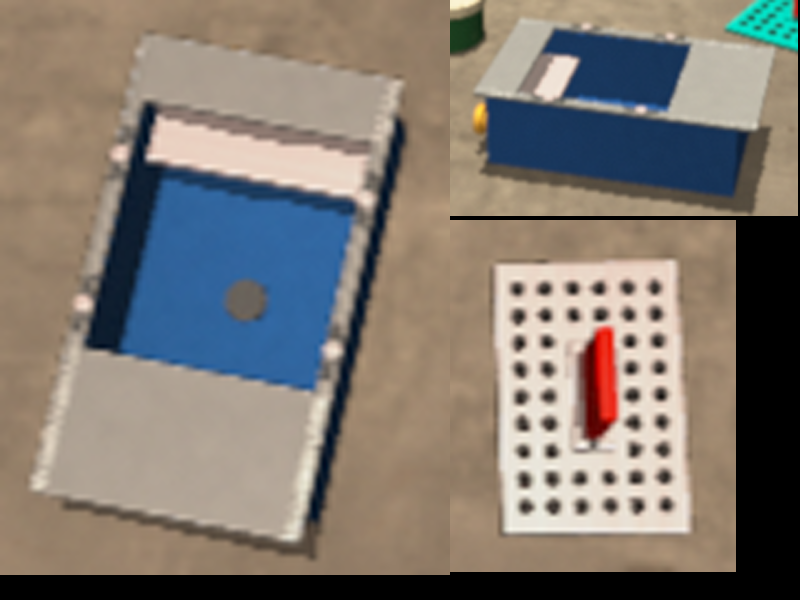

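The crop shows the rim corners in the top view at about (225,197), (276,206), (255,299) and (202,288). The mouth's front edge runs (213,260)–(258,268). The tank's side-wall base in the side view runs (251,325)–(353,338).

```bash
cat > geo.py <<'E'
import numpy as np
def ray(cam,uv,z):
    d=np.load(cam+'.npz');P=d['pose'];r=P[:3,:3]@np.linalg.inv(d['K'])@np.array([*uv,1.]);t=P[:3,3]
    return t+r*(z-t[2])/r[2]
E
python3 - <<'E'
from geo import *; import cv2
f=lambda p:(195+p[0]/5,190+p[1]/5)
rim=np.array([ray('top',f(p),.072) for p in [(148,35),(403,80),(300,543),(33,490)]])
mouth=np.array([ray('top',f(p),.072) for p in [(148,103),(372,143),(315,388),(88,350)]])
print('rim BL BR FR FL\n',rim.round(4),rim.mean(0));print('mouth\n',mouth.round(4))
yaw=lambda a,b:np.degrees(np.arctan2(*(b-a)[[1,0]]))
print([yaw(rim[3],rim[0]),yaw(rim[2],rim[1]),yaw(rim[2],rim[3])-90,yaw(rim[1],rim[0])-90], [np.linalg.norm(rim[i]-rim[i-1]) for i in range(4)])
g=lambda p:(235+(p[0]-450)/2.4,258+p[1]/2.4)
B=ray('side',g((487,163)),0);F=ray('side',g((733,194)),0);print('side base back,front',B,F,np.linalg.norm(B-F),yaw(F,B))
for p in [(519,20),(774,46),(755,130),(475,95)]:print('rimside',ray('side',g(p),.072).round(4))
for p in [(554,28),(690,44),(668,110)]:print('mouthside',ray('side',g(p),.072).round(4))
print('drain',ray('top',f((245,300)),.003))
h=lambda p:(360+(p[0]-450)/4.4,205+(p[1]-220)/4.4)
pl=np.array([ray('top',h(p),.005) for p in [(495,264),(676,261),(691,533),(504,533)]]);print('plate',pl.round(4),pl.mean(0),yaw(pl[3],pl[0]),yaw(pl[2],pl[1]))
hd=np.array([ray('top',h(p),.064) for p in [(603,328),(609,421)]]);print('handle',hd)
for n,u,z in [('tin',(316,176),.048),('can',(516,222),.205),('tape',(156,300),.04)]:print(n,ray('top',u,z))
# holes
im=cv2.imread('pics/top_a.png')
E
```

```text
rim BL BR FR FL
 [[0.6563 0.2078 0.072 ]
 [0.6366 0.0903 0.072 ]
 [0.4266 0.1273 0.072 ]
 [0.4478 0.2457 0.072 ]] [0.54184864 0.16776357 0.072     ]
mouth
 [[0.6242 0.2058 0.072 ]
 [0.6069 0.1032 0.072 ]
 [0.4949 0.1239 0.072 ]
 [0.5103 0.2256 0.072 ]]
[np.float64(-10.318906041383164), np.float64(-9.996928711327532), np.float64(-10.137483271566609), np.float64(-9.54740499062892)] [np.float64(0.2119539722022124), np.float64(0.11911346544036597), np.float64(0.21318025622596076), np.float64(0.1203012442073108)]
side base back,front [0.65063226 0.20043626 0.        ] [0.45978027 0.22957859 0.        ] 0.19306412949715523 -8.681774685063967
rimside [0.6364 0.0977 0.072 ]
rimside [0.4272 0.1274 0.072 ]
rimside [0.4485 0.251  0.072 ]
rimside [0.6547 0.2168 0.072 ]
mouthside [0.6062 0.1095 0.072 ]
mouthside [0.4948 0.1287 0.072 ]
mouthside [0.5111 0.2284 0.072 ]
drain [0.54671235 0.17053052 0.003     ]
plate [[ 0.6368 -0.1306  0.005 ]
 [ 0.6398 -0.2296  0.005 ]
 [ 0.4901 -0.2342  0.005 ]
 [ 0.4885 -0.1348  0.005 ]] [ 0.56380197 -0.18228374  0.005     ] 1.6101078899257515 1.7607085775626337
handle [[ 0.58744633 -0.18000964  0.064     ]
 [ 0.53898154 -0.18231679  0.064     ]]
tin [0.71827263 0.00076157 0.048     ]
can [ 0.57195944 -0.39111192  0.205     ]
tape [0.42210687 0.356418   0.04      ]
```

```bash
cat > mv.py <<'E'
import numpy as np
from scipy.spatial.transform import Rotation as R
from plant import ctrl
C=np.array([0.5473,0.1692,0]); YAW=-9.7      # tank estimate
def tank2w(p): return C+R.from_euler('z',YAW,degrees=True).apply(p)
def tool(yaw,tilt):                           # plate yaw, tilt (front end down positive)
    return R.from_euler('z',yaw,degrees=True)*R.from_euler('y',-tilt,degrees=True)*R.from_euler('xyz',[180,0,180],degrees=True)
def rel(p,q):
    o=ctrl.get_obs(); r=R.from_euler('xyz',o['orientation'],degrees=True)
    print('row',(r.inv().apply(np.array(p)-o['tool_pos'])*100).round(2),(r.inv()*q).as_rotvec(degrees=True).round(2))
def state():
    o=ctrl.get_obs(); r=R.from_euler('xyz',o['orientation'],degrees=True)
    t=R.from_euler('z',-YAW,degrees=True)
    print('clock',o['clock'],'tcp',o['tool_pos'].round(4),'rpy',o['orientation'].round(2),'tank',(t.apply(o['tool_pos']-C)*1000).round(1),'F tank',t.apply(o['force']).round(2),'M',t.apply(o['moment']).round(2),'open',round(o['opening'],4),'grip',round(o['gripper_force'],1),'q',o['joint_pos'].round(0))
E
python3 -c "
from mv import *
state(); rel([.5635,-.182,.15],tool(1.7,0))"
```

```text
clock 0.1 tcp [ 0.1609 -0.6551  0.2257] rpy [ 1.7992e+02 -1.0000e-02 -1.6621e+02] tank [-242.  -877.6  225.7] F tank [ 0.35  0.23 -0.9 ] M [-0.02 -0.04 -0.02] open 0.0878 grip 0.0 q [-60.  21.   1.  -0. -70. -17.]
row [-50.38  36.34   7.62] [ 0.08 -0.02 12.09]
```

send_rows:
  plan:
    - [[-25.2,18.2,0,0,0,6],[-25.2,18.2,0,0,0,6],[-25.2,18.2,0,0,0,6],[-25.2,18.2,0,0,0,6],[-25.2,18.2,0,0,0,6],[-25.2,18.2,0,0,0,6],[-25.2,18.2,0,0,0,6],[-25.2,18.2,0,0,0,6]]
  fingers: 1

```text
clock: 0.77
tool_pos: [0.3643, -0.4156, 0.2265]
orientation: [180.0, 0.0, -172.1]
force: [0.6, 0.3, 0.3]
opening: 0.0877
gripper_force: 0.0
```

```bash
python3 -c "
from mv import *
state(); rel([.5635,-.182,.10],tool(1.7,0))"
```

```text
clock 0.7667 tcp [ 0.3643 -0.4156  0.2265] rpy [ 1.7998e+02  4.0000e-02 -1.7209e+02] tank [ -81.9 -607.2  226.5] F tank [0.58 0.36 0.3 ] M [-0.04 -0.05 -0.02] open 0.0877 grip 0.0 q [-28.   9. -15.  -0. -66. -54.]
row [-22.94  20.39  12.68] [0.02 0.03 6.21]
```

send_rows:
  plan:
    - [[-22.9,20.4,12.7,0,0,6.2],[-22.9,20.4,12.7,0,0,6.2],[-22.9,20.4,12.7,0,0,6.2],[-22.9,20.4,12.7,0,0,6.2],[-22.9,20.4,12.7,0,0,6.2],[-22.9,20.4,12.7,0,0,6.2],[-22.9,20.4,12.7,0,0,6.2],[-22.9,20.4,12.7,0,0,6.2]]

```text
clock: 1.43
tool_pos: [0.5622, -0.1836, 0.0985]
orientation: [180.0, -0.0, -178.4]
force: [-0.7, -0.5, 0.4]
opening: 0.0875
gripper_force: 0.0
```

```bash
python3 -c "
from mv import *
state(); rel([.5635,-.182,.034],tool(1.7,0))"
```

```text
clock 1.4333 tcp [ 0.5622 -0.1836  0.0985] rpy [ 1.7999e+02 -2.0000e-02 -1.7839e+02] tank [  74.2 -345.3   98.5] F tank [-0.59 -0.57  0.43] M [-0.04 -0.16 -0.02] open 0.0875 grip 0.0 q [  1.  19. -20.  -0. -51. -89.]
row [-0.13  0.16  6.45] [ 0.01 -0.02 -0.09]
```

send_rows:
  plan:
    - [[-0.15,0.15,2.5,0,0,0],[-0.15,0.15,4.5,0,0,0],[-0.15,0.15,6.0,0,0,0],[-0.15,0.15,6.45,0,0,0],[-0.15,0.15,6.45,0,0,0],[-0.15,0.15,6.45,0,0,0]]

```text
clock: 1.93
tool_pos: [0.5631, -0.1842, 0.0354]
orientation: [-180.0, -0.0, -178.4]
force: [0.5, -0.3, 0.1]
opening: 0.0877
gripper_force: 0.0
```

```bash
python3 snap.py b top side >/dev/null; python3 - <<'E'
import cv2,numpy as np
t=cv2.imread('pics/top_b.png');s=cv2.imread('pics/side_b.png')
c=np.hstack([cv2.resize(t[185:305,335:455],(400,400)),cv2.resize(s[170:270,250:350],(400,400))])
cv2.imwrite('pics/crop2.png',c)
from sys import path; path.insert(0,'.')
from mv import *; state()
E
```

```text
clock 2.0333 tcp [ 0.5637 -0.1842  0.0363] rpy [-1.7999e+02  1.1000e-01 -1.7841e+02] tank [  75.7 -345.6   36.3] F tank [-0.02 -0.28  0.75] M [ 0.01 -0.02 -0.02] open 0.0874 grip 0.0 q [  1.  24. -23.   0. -43. -89.]
```

View pics/crop2.png

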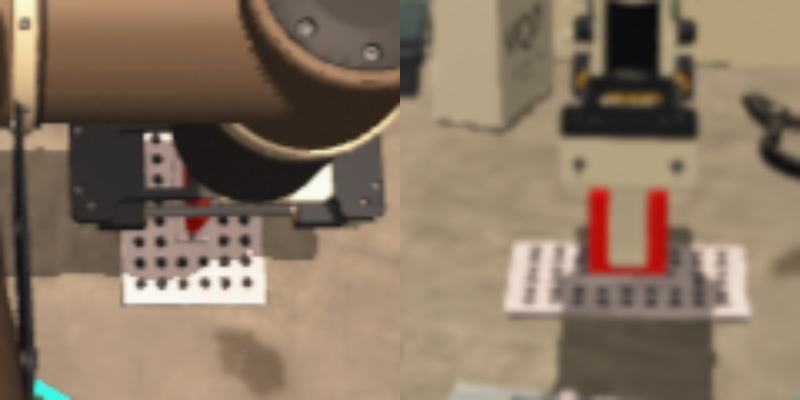

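The crop shows the fingers straddling the red handle and centred along its length in the side view (finger centre 627 against handle centre 628). I'll close the gripper.

send_rows:
  plan:
    - [[0,0,0,0,0,0],[0,0,0,0,0,0],[0,0,0,0,0,0],[0,0,0,0,0,0],[0,0,0,0,0,0],[0,0,0,0,0,0],[0,0,0,0,0,0],[0,0,0,0,0,0]]
  fingers: 0

```text
clock: 2.7
tool_pos: [0.5629, -0.1839, 0.035]
orientation: [-180.0, -0.0, -178.4]
force: [-0.8, 0.2, 0.2]
opening: 0.0397
gripper_force: 0.0
```

```bash
python3 -c "
from mv import *
state()"
```

```text
clock 2.7 tcp [ 0.5629 -0.1839  0.035 ] rpy [-180.    -0.  -178.4] tank [  74.9 -345.4   35. ] F tank [-0.84  0.03  0.22] M [-0.03 -0.03 -0.02] open 0.0397 grip 0.0 q [  1.  24. -23.   0. -43. -89.]
```

send_rows:
  plan:
    - [[0,0,0,0,0,0],[0,0,0,0,0,0],[0,0,0,0,0,0],[0,0,0,0,0,0],[0,0,0,0,0,0],[0,0,0,0,0,0],[0,0,0,0,0,0],[0,0,0,0,0,0]]

```text
clock: 3.37
tool_pos: [0.563, -0.1838, 0.035]
orientation: [180.0, 0.0, -178.4]
force: [0.0, 1.2, -0.4]
opening: 0.0098
gripper_force: 30.0
```

send_rows:
  plan:
    - [[0,0,-2,0,0,0],[0,0,-4,0,0,0],[0,0,-7,0,0,0],[0,0,-10,0,0,0],[0,0,-13,0,0,0],[0,0,-15,0,0,0],[0,0,-16,0,0,0],[0,0,-16,0,0,0]]

```text
clock: 4.03
tool_pos: [0.5638, -0.1841, 0.1971]
orientation: [-180.0, 0.2, -178.4]
force: [0.2, -0.1, -3.0]
opening: 0.0097
gripper_force: 30.0
```

```bash
python3 -c "
from mv import *
state()
# TCP over tank: plate centre x=+45, underside z 0.110, tilt 17
n=R.from_euler('z',YAW,degrees=True).apply([-np.sin(np.radians(17)),0,np.cos(np.radians(17))])
rel(tank2w([.045,0,.12])+n*.035,tool(YAW,17))"
```

```text
clock 4.0333 tcp [ 0.5638 -0.1841  0.1971] rpy [-179.98    0.2  -178.4 ] tank [  75.8 -345.5  197.1] F tank [ 0.17 -0.03 -3.02] M [-0.04 -0.12 -0.03] open 0.0097 grip 30.0 q [  1.  14. -13.   0. -63. -89.]
row [-2.73 34.68  4.36] [  1.68 -16.74  11.21]
```

send_rows:
  plan:
    - [[-0.3,3,0,0,-2,1],[-0.6,7,0,0.2,-4,3],[-1.0,11,0.3,0.4,-6,4],[-1.4,15,0.6,0.8,-8,6],[-1.8,19,1,1,-11,8],[-2.2,23,1.5,1.2,-13,9],[-2.6,26,2,1.5,-15,10],[-2.7,29,2,1.7,-16.7,11.2]]

```text
clock: 4.7
tool_pos: [0.5798, 0.1082, 0.1717]
orientation: [-179.9, 16.6, 170.4]
force: [0.0, -1.5, -3.2]
opening: 0.01
gripper_force: 30.0
```

```bash
python3 -c "
from mv import *
state()
n=R.from_euler('z',YAW,degrees=True).apply([-np.sin(np.radians(17)),0,np.cos(np.radians(17))])
rel(tank2w([.045,0,.12])+n*.035,tool(YAW,17))"
```

```text
clock 4.7 tcp [0.5798 0.1082 0.1717] rpy [-179.85   16.62  170.37] tank [ 42.3 -54.7 171.7] F tank [ 0.3  -1.5  -3.23] M [-0.21  1.23 -0.11] open 0.01 grip 30.0 q [  37.    7.  -36.   20.  -38. -151.]
row [1.23 5.47 1.52] [-0.13 -0.38  0.07]
```

send_rows:
  plan:
    - [[0.5,3,0,0,-0.3,0],[1.0,5,0,0,-0.3,0],[1.2,5.5,0,0,-0.3,0],[1.2,5.5,0,0,-0.3,0],[1.2,5.5,0,0,-0.3,0],[1.2,5.5,0,0,-0.3,0]]

```text
clock: 5.2
tool_pos: [0.5792, 0.1616, 0.1704]
orientation: [-179.9, 17.0, 170.3]
force: [-0.6, -0.2, -2.4]
opening: 0.0098
gripper_force: 30.0
```

```bash
python3 snap.py c top side >/dev/null; python3 - <<'E'
import cv2,numpy as np
t=cv2.imread('pics/top_c.png');s=cv2.imread('pics/side_c.png')
c=np.hstack([cv2.resize(t[180:310,180:310],(400,400)),cv2.resize(s[190:350,220:380],(400,400))])
cv2.imwrite('pics/crop3.png',c)
from sys import path; path.insert(0,'.')
from mv import *; state()
E
```

```text
clock 5.3 tcp [0.5796 0.1616 0.1711] rpy [-179.92   17.02  170.25] tank [ 33.2  -2.  171.1] F tank [ 0.07  0.14 -2.78] M [-0.02  1.36 -0.02] open 0.0098 grip 30.0 q [  42.    8.  -35.   22.  -39. -157.]
```

View pics/crop3.png

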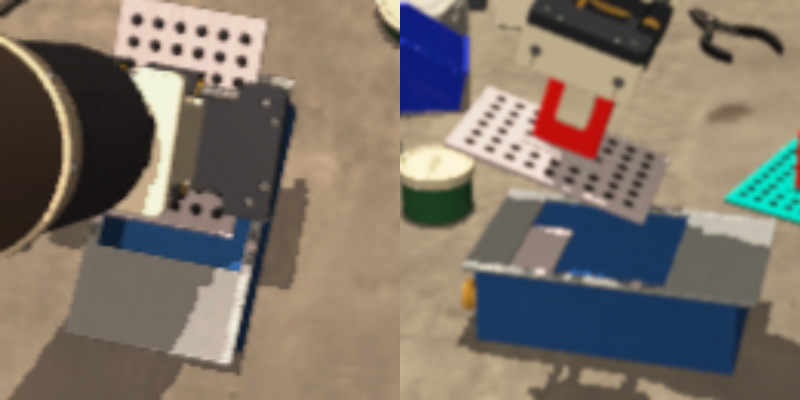

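The crop shows the plate over the tank with its front end down. The tank's mouth lies below and in front of the plate.

```bash
python3 - <<'E'
import cv2
from geo import *; from mv import *
YT=R.from_euler('z',-YAW,degrees=True)
im=cv2.imread('pics/top_c.png').astype(int)[165:215,205:285]
m=((im.min(2)>165)).astype(np.uint8); m=cv2.morphologyEx(m,cv2.MORPH_CLOSE,np.ones((3,3)))
n_,l,st,_=cv2.connectedComponentsWithStats(m);print(st)
for r in range(5,30,3):
    c=np.where(m[r])[0]; print(r+165,c.min()+205 if len(c) else None,c.max()+205 if len(c) else None)
for u in [(267.1,185.9)]: print('BR',YT.apply(ray('top',u,.164)-C)*1000)
# side: plate front end left corner (near)/ back-left
g=lambda p:(220+p[0]/2.5,190+p[1]/2.5)
P=R.from_euler('xyz',ctrl.get_obs()['orientation'],degrees=True); tcp=ctrl.get_obs()['tool_pos']
pc=tcp+P.apply([0,0,.035]); 
for nm,u,z in [('FL',(645,223),.1375-.0219),('FR',(668,156),.1375-.0219+.0048),('BL',(445,140),.1375+.0219),('BR',(490,86),.164)]:
    print(nm,(YT.apply(ray('side',g((u[0]-400,u[1])),z)-C)*1000).round(1))
print('pc',(YT.apply(pc-C)*1000).round(1))
for nm,u in [('FL',(755,302)),('BL',(463,267)),('BR',(512,190)),('FR',(776,220)),('mF_L',(665,285)),('mF_R',(688,213)),('mB_R',(543,203))]: print('rim',nm,(YT.apply(ray('side',g((u[0]-400,u[1])),.072)-C)*1000).round(1))
E
```

```text
[[   0    0   80   50 3051]
 [  12   14   50   36  940]
 [  65   40    1    1    1]
 [  68   41    2    2    4]
 [  38   47    2    3    4]]
170 None None
173 None None
176 None None
179 220 225
182 219 242
185 219 259
188 218 266
191 218 264
194 218 264
BR [115.84355715 -52.59044438 164.        ]
FL [-29.2  45.1 115.6]
FR [-27.7 -51.3 120.4]
BL [116.8  38.2 159.4]
BR [111.4 -50.1 164. ]
pc [ 43.4  -2.1 137.7]
rim FL [-110.5   59.8   72. ]
rim BL [99.  62.6 72. ]
rim BR [ 98.3 -57.3  72. ]
rim FR [-112.5  -58.4   72. ]
rim mF_L [-46.1  52.7  72. ]
rim mF_R [-44.6 -53.3  72. ]
rim mB_R [ 68.7 -42.4  72. ]
```

```bash
cat >> mv.py <<'E'
def go(cx,cy,cz,tilt,h=35,yaw=YAW):            # plate underside-centre target in tank mm
    q=tool(yaw,tilt); rel(tank2w(np.array([cx,cy,cz])/1000)-q.apply([0,0,h/1000]),q)
def plate(h=35):
    o=ctrl.get_obs(); P=R.from_euler('xyz',o['orientation'],degrees=True); t=R.from_euler('z',-YAW,degrees=True)
    e=(t*P).as_euler('xyz',degrees=True); ti=e[1]; c=t.apply(o['tool_pos']+P.apply([0,0,h/1000])-C)*1000; s=np.radians(ti)
    print(round(o['clock'],2),'plate',c.round(1),'tilt %.1f'%ti,'front xz',(c[[0,2]]+75*np.array([-np.cos(s),-np.sin(s)])).round(1),'back',(c[[0,2]]+75*np.array([np.cos(s),np.sin(s)])).round(1),'F',t.apply(o['force']).round(1),'M',t.apply(o['moment']).round(2),'grip',round(o['gripper_force'],1))
E
python3 -c "
from geo import *;from mv import *
YT=R.from_euler('z',-YAW,degrees=True)
print(YT.apply(ray('top',(219.5,179.5),.164)-C)*1000)
plate(); go(38,-1,85,17)"
```

```text
[111.52584237  47.94238066 164.        ]
5.3 plate [ 43.4  -2.1 137.7] tilt 17.0 front xz [-28.3 115.7] back [115.1 159.6] F [ 0.1  0.1 -2.8] M [-0.02  1.36 -0.02] grip 30.0
row [2.06 0.11 4.88] [-0.09  0.02 -0.05]
```

send_rows:
  plan:
    - [[0.5,0.1,1.0,0,0,0],[0.9,0.1,2.0,0,0,0],[1.3,0.1,3.0,0,0,0],[1.7,0.1,4.0,0,0,0],[1.9,0.1,4.5,0,0,0],[2.05,0.1,4.9,0,0,0],[2.05,0.1,4.9,0,0,0],[2.05,0.1,4.9,0,0,0]]

```text
clock: 5.97
tool_pos: [0.5751, 0.1644, 0.119]
orientation: [-179.9, 17.1, 170.3]
force: [-0.3, 0.5, -3.6]
opening: 0.0096
gripper_force: 30.0
```

```bash
python3 snap.py d top side >/dev/null; python3 - <<'E'
import cv2,numpy as np
t=cv2.imread('pics/top_d.png');s=cv2.imread('pics/side_d.png')
c=np.hstack([cv2.resize(t[180:310,180:310],(400,400)),cv2.resize(s[230:350,240:360],(400,400),interpolation=cv2.INTER_CUBIC)])
cv2.imwrite('pics/crop4.png',c)
from sys import path; path.insert(0,'.')
from mv import *; plate(); go(38,-1,70,17)
E
```

```text
6.07 plate [38.6  0.4 85.9] tilt 17.1 front xz [-33.1  63.9] back [110.3 108. ] F [-0.2  0.1 -3.4] M [-0.    1.34 -0.03] grip 30.0
row [ 0.52 -0.14  1.51] [-0.   0.1  0. ]
```

View pics/crop4.png

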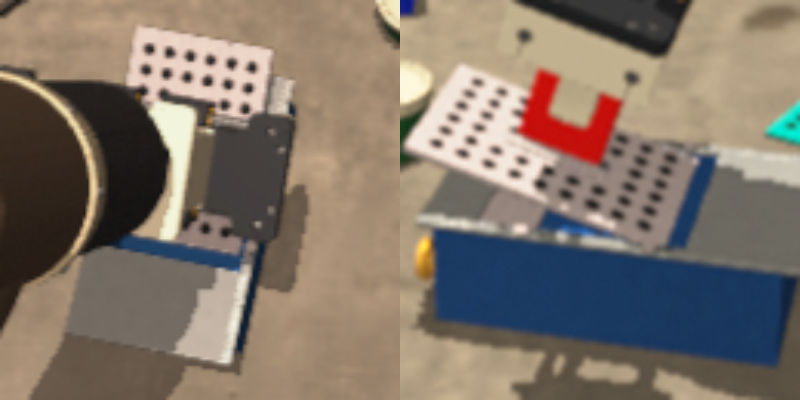

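The crop shows the front end inside the mouth with blue visible ahead of the lip edge, centred laterally to about 1 px, and no contact force. I'll lower it and feed it forward.

send_rows:
  plan:
    - [[0.15,-0.05,0.4,0,0,0],[0.3,-0.1,0.8,0,0,0],[0.4,-0.1,1.2,0,0,0],[0.5,-0.1,1.5,0,0,0],[0.5,-0.1,1.5,0,0,0]]

```text
clock: 6.48
tool_pos: [0.5738, 0.1632, 0.1018]
orientation: [-179.9, 17.0, 170.3]
force: [0.5, -0.2, -3.9]
opening: 0.0098
gripper_force: 30.0
```

```bash
python3 -c "
from mv import *
plate(); go(14,-1,70,17)"
```

```text
6.48 plate [37.3 -1.5 68.4] tilt 17.0 front xz [-34.4  46.4] back [109.   90.3] F [ 0.5 -0.1 -3.9] M [-0.04  1.38 -0.01] grip 30.0
row [ 2.18  0.04 -0.84] [-0.11 -0.    0.04]
```

send_rows:
  plan:
    - [[0.4,0,-0.15,0,0,0],[0.8,0,-0.3,0,0,0],[1.3,0,-0.45,0,0,0],[1.8,0,-0.6,0,0,0],[2.3,0,-0.75,0,0,0],[2.7,0,-0.9,0,0,0],[3.0,0,-1.0,0,0,0],[3.0,0,-1.0,0,0,0]]

```text
clock: 7.15
tool_pos: [0.5425, 0.1692, 0.1038]
orientation: [-180.0, 17.1, 170.4]
force: [0.4, 0.2, -2.5]
opening: 0.0099
gripper_force: 30.0
```

```bash
python3 -c "
from mv import *
plate(); go(0,-1,70,17); go(0,-1,69,17)"
```

```text
7.15 plate [ 5.5 -0.8 70.4] tilt 17.1 front xz [-66.2  48.4] back [77.2 92.4] F [ 0.4  0.3 -2.5] M [-0.02  1.35 -0.  ] grip 30.0
row [ 0.54 -0.02 -0.13] [-0.02  0.07  0.05]
row [ 0.57 -0.02 -0.03] [-0.02  0.07  0.05]
```

send_rows:
  plan:
    - [[0.1,0,-0.03,0,0,0],[0.2,0,-0.05,0,0,0],[0.3,0,-0.08,0,0,0],[0.4,0,-0.1,0,0,0],[0.5,0,-0.12,0,0,0],[0.6,0,-0.14,0,0,0],[0.6,0,-0.14,0,0,0]]

```text
clock: 7.73
tool_pos: [0.5369, 0.17, 0.1031]
orientation: [-179.9, 17.1, 170.3]
force: [-0.7, -0.5, -2.1]
opening: 0.0094
gripper_force: 30.0
```

```bash
python3 -c "
from mv import *
plate(); go(-5,-1,70,17); go(-5,-1,69,17)"
```

```text
7.73 plate [-0.2 -1.  69.7] tilt 17.1 front xz [-71.9  47.7] back [71.6 91.7] F [-0.6 -0.6 -2.1] M [-0.03  1.35 -0.01] grip 30.0
row [ 0.45 -0.   -0.17] [-0.05  0.05  0.02]
row [ 0.48 -0.   -0.08] [-0.05  0.05  0.02]
```

send_rows:
  plan:
    - [[0.1,0,-0.03,0,0,0],[0.15,0,-0.05,0,0,0],[0.2,0,-0.06,0,0,0],[0.25,0,-0.08,0,0,0],[0.3,0,-0.09,0,0,0],[0.3,0,-0.09,0,0,0]]

```text
clock: 8.23
tool_pos: [0.5338, 0.1706, 0.1032]
orientation: [-179.9, 17.1, 170.3]
force: [0.0, 0.0, -3.2]
opening: 0.0095
gripper_force: 30.0
```

```bash
python3 -c "
from mv import *
plate()"
```

```text
8.23 plate [-3.2 -0.9 69.7] tilt 17.1 front xz [-74.9  47.7] back [68.5 91.7] F [-0.   0.  -3.2] M [0.01 1.34 0.04] grip 30.0
```

send_rows:
  plan:
    - [[0.1,0,-0.03,0,0,0],[0.15,0,-0.05,0,0,0],[0.2,0,-0.06,0,0,0],[0.2,0,-0.06,0,0,0]]

```text
clock: 8.57
tool_pos: [0.5318, 0.171, 0.1032]
orientation: [-179.9, 17.1, 170.3]
force: [0.1, -1.0, -2.7]
opening: 0.0099
gripper_force: 30.0
```

```bash
python3 -c "
from mv import *
plate()"
```

```text
8.57 plate [-5.3 -0.9 69.7] tilt 17.1 front xz [-77.   47.7] back [66.4 91.7] F [ 0.3 -0.9 -2.7] M [-0.03  1.3   0.02] grip 30.0
```

send_rows:
  plan:
    - [[0.05,0,-0.02,0,0,0],[0.1,0,-0.03,0,0,0],[0.15,0,-0.05,0,0,0],[0.2,0,-0.06,0,0,0],[0.2,0,-0.06,0,0,0]]

```text
clock: 8.98
tool_pos: [0.5297, 0.1713, 0.1032]
orientation: [-179.9, 17.1, 170.3]
force: [-0.4, 0.3, -3.4]
opening: 0.0099
gripper_force: 30.0
```

```bash
python3 -c "
from mv import *
plate()"
```

```text
8.98 plate [-7.4 -0.9 69.7] tilt 17.1 front xz [-79.1  47.7] back [64.3 91.7] F [-0.5  0.2 -3.4] M [-0.03  1.37  0.  ] grip 30.0
```

send_rows:
  plan:
    - [[0.05,0,-0.02,0,0,0],[0.1,0,-0.03,0,0,0],[0.15,0,-0.05,0,0,0],[0.2,0,-0.06,0,0,0],[0.2,0,-0.06,0,0,0]]

```text
clock: 9.4
tool_pos: [0.528, 0.1716, 0.1034]
orientation: [-179.9, 17.1, 170.3]
force: [4.2, -2.2, -3.6]
opening: 0.0098
gripper_force: 30.0
```

```bash
python3 -c "
from mv import *
plate()"
```

```text
9.4 plate [-9.1 -0.9 70. ] tilt 17.1 front xz [-80.8  47.9] back [62.5 92. ] F [ 4.5 -1.5 -3.6] M [-0.47 -0.22 -0.19] grip 30.0
```

Light contact with the flange (Fx of about 4.5 N) at a plate centre x of about -9. Next I'll pivot while keeping the front end at the stop.

```bash
python3 -c "
from mv import *
plate()
def piv(t,zf,X=-81.9):
    s=np.radians(t); print(t,end=' '); go(X+75*np.cos(s)+5*np.sin(s),-1,zf+75*np.sin(s),t)
for t in (15,13,11): piv(t,47)"
```

```text
9.4 plate [-9.1 -0.9 70. ] tilt 17.1 front xz [-80.8  47.9] back [62.5 92. ] F [ 4.5 -1.5 -3.6] M [-0.47 -0.22 -0.19] grip 30.0
15 row [-0.12 -0.01  0.37] [-0.05  2.08  0.01]
13 row [-0.21 -0.01  0.63] [-0.05  4.08  0.01]
11 row [-0.29 -0.01  0.9 ] [-0.05  6.08  0.01]
```

send_rows:
  plan:
    - [[-0.06,0,0.15,0,1,0],[-0.12,0,0.35,0,2,0],[-0.16,0,0.5,0,3,0],[-0.21,0,0.63,0,4,0],[-0.25,0,0.76,0,5,0],[-0.29,0,0.9,0,6,0],[-0.29,0,0.9,0,6,0]]

```text
clock: 9.98
tool_pos: [0.5338, 0.1713, 0.0954]
orientation: [-180.0, 11.0, 170.3]
force: [1.6, 0.3, -2.2]
opening: 0.0101
gripper_force: 30.0
```

```bash
cat >> mv.py <<'E'
def piv(t,zf,X=-81.9):
    s=np.radians(t); print(t,end=' '); go(X+75*np.cos(s)+5*np.sin(s),-1,zf+75*np.sin(s),t)
E
python3 -c "
from mv import *
plate()
for t in (9,7,5): piv(t,46.7,-82.3)"
```

```text
9.98 plate [-7.  -0.3 61.1] tilt 11.0 front xz [-80.6  46.7] back [66.6 75.4] F [ 1.5  0.6 -2.2] M [0.05 0.69 0.02] grip 30.0
9 row [-0.03 -0.07  0.25] [-0.01  2.03 -0.01]
7 row [-0.12 -0.07  0.52] [-0.01  4.03 -0.01]
5 row [-0.2  -0.07  0.78] [-0.01  6.03 -0.01]
```

send_rows:
  plan:
    - [[-0.01,0,0.12,0,1,0],[-0.03,0,0.25,0,2,0],[-0.07,0,0.38,0,3,0],[-0.12,0,0.5,0,4,0],[-0.12,0,0.5,0,4,0]]

```text
clock: 10.4
tool_pos: [0.536, 0.1705, 0.0908]
orientation: [-180.0, 7.1, 170.3]
force: [1.7, -0.1, -2.5]
opening: 0.01
gripper_force: 30.0
```

```bash
python3 -c "
from mv import *
plate()
for t in (5,3,1.5): piv(t,46,-82.3)"
```

```text
10.4 plate [-7.  -0.6 56. ] tilt 7.1 front xz [-81.4  46.8] back [67.4 65.3] F [ 1.7  0.2 -2.5] M [-0.06  0.1  -0.04] grip 30.0
5 row [-0.07 -0.04  0.35] [-0.04  2.08 -0.02]
3 row [-0.16 -0.04  0.61] [-0.04  4.08 -0.02]
1.5 row [-0.22 -0.04  0.82] [-0.04  5.58 -0.02]
```

send_rows:
  plan:
    - [[-0.04,0,0.17,0,1,0],[-0.08,0,0.33,0,2,0],[-0.12,0,0.46,0,3,0],[-0.17,0,0.6,0,4,0],[-0.17,0,0.6,0,4,0]]

```text
clock: 10.82
tool_pos: [0.5385, 0.17, 0.0851]
orientation: [-180.0, 3.1, 170.3]
force: [2.1, 0.2, -1.7]
opening: 0.0098
gripper_force: 30.0
```

```bash
python3 -c "
from mv import *
plate()
for t in (1,0): piv(t,45.5,-81.5)"
```

```text
10.82 plate [-6.9 -0.7 50.2] tilt 3.1 front xz [-81.8  46.1] back [67.9 54.2] F [ 2.   0.5 -1.7] M [ 0.03 -0.56 -0.05] grip 30.0
1 row [-0.16 -0.03  0.34] [-0.04  2.11 -0.03]
0 row [-0.21 -0.03  0.47] [-0.04  3.11 -0.03]
```

send_rows:
  plan:
    - [[-0.1,0,0.1,0,0.8,0],[-0.2,0,0.2,0,1.6,0],[-0.3,0,0.3,0,2.4,0],[-0.35,0,0.4,0,3.1,0],[-0.35,0,0.45,0,3.1,0],[-0.35,0,0.45,0,3.1,0]]

```text
clock: 11.32
tool_pos: [0.5412, 0.1691, 0.0802]
orientation: [-179.9, -0.1, 170.3]
force: [-0.1, 0.6, -3.1]
opening: 0.0097
gripper_force: 30.0
```

```bash
python3 -c "
from mv import *
plate()"
```

```text
11.32 plate [-6.  -1.2 45.2] tilt -0.1 front xz [-81.   45.3] back [69.  45.1] F [-0.2  0.6 -3.1] M [-0.04 -0.05  0.02] grip 30.0
```

send_rows:
  plan:
    - [[0,0,0.03,0,0,0],[0,0,0.06,0,0,0],[0,0,0.06,0,0,0]]

```text
clock: 11.57
tool_pos: [0.5411, 0.1692, 0.0801]
orientation: [-179.9, -0.0, 170.3]
force: [-0.4, 0.5, -3.2]
opening: 0.01
gripper_force: 30.0
```

```bash
python3 -c "
from mv import *
plate()"
```

```text
11.57 plate [-6.2 -1.1 45.1] tilt -0.0 front xz [-81.2  45.2] back [68.8 45.1] F [-0.5  0.4 -3.2] M [ 0.02 -0.06 -0.06] grip 30.0
```

send_rows:
  plan:
    - [[0,0,0.03,0,0,0],[0,0,0.06,0,0,0],[0,0,0.08,0,0,0],[0,0,0.08,0,0,0]]

```text
clock: 11.9
tool_pos: [0.5411, 0.1693, 0.08]
orientation: [-180.0, -0.0, 170.3]
force: [-4.6, -1.4, 5.3]
opening: 0.0098
gripper_force: 30.0
```

```bash
python3 -c "
from mv import *
plate()"
```

```text
11.9 plate [-6.1 -1.  45. ] tilt -0.0 front xz [-81.1  45.1] back [68.9 45. ] F [-4.3 -2.1  5.3] M [-0.54  1.24  0.02] grip 30.0
```

send_rows:
  plan:
    - [[0,0,-0.04,0,0,0],[-0.2,0,-0.05,0,0,0],[-0.5,0,-0.05,0,0,0],[-0.8,0,-0.05,0,0,0],[-1.1,0,-0.05,0,0,0],[-1.4,0,-0.05,0,0,0],[-1.6,0,-0.05,0,0,0],[-1.6,0,-0.05,0,0,0]]

```text
clock: 12.57
tool_pos: [0.5578, 0.1666, 0.08]
orientation: [-180.0, -0.0, 170.3]
force: [-3.1, -0.3, 3.5]
opening: 0.0098
gripper_force: 30.0
```

```bash
python3 -c "
from mv import *
plate()"
```

```text
12.57 plate [10.7 -0.8 45. ] tilt -0.0 front xz [-64.3  45. ] back [85.7 45. ] F [-3.  -0.9  3.5] M [-0.15  1.   -0.02] grip 30.0
```

send_rows:
  plan:
    - [[-0.1,0,-0.03,0,0,0],[-0.2,0,-0.04,0,0,0],[-0.3,0,-0.04,0,0,0],[-0.3,0,-0.04,0,0,0]]

```text
clock: 12.9
tool_pos: [0.5604, 0.1661, 0.08]
orientation: [-179.9, -0.0, 170.3]
force: [-0.5, 0.1, 0.6]
opening: 0.0098
gripper_force: 30.0
```

```bash
python3 -c "
from mv import *
plate()"
```

```text
12.9 plate [13.4 -0.9 45. ] tilt -0.0 front xz [-61.6  45.1] back [88.4 45. ] F [-0.5  0.   0.6] M [-0.1   0.22  0.05] grip 30.0
```

send_rows:
  plan:
    - [[-0.07,0,0,0,0,0],[-0.14,0,0,0,0,0],[-0.2,0,0,0,0,0],[-0.2,0,0,0,0,0]]

```text
clock: 13.23
tool_pos: [0.5608, 0.166, 0.0801]
orientation: [-179.9, -0.2, 170.3]
force: [-8.7, 3.0, 5.1]
opening: 0.01
gripper_force: 30.0
```

```bash
python3 -c "
from mv import *
plate()"
```

```text
13.23 plate [13.7 -0.9 45.1] tilt -0.2 front xz [-61.3  45.3] back [88.7 44.9] F [-9.1  1.5  5.1] M [ 0.76  3.02 -0.04] grip 30.0
```

Stopped at x of about 13.8 with 9 N. I'll back off, shift sideways and push again, to tell whether this is the wall or a side jam.

send_rows:
  plan:
    - [[0.2,0,-0.03,0,0,0],[0.35,0,-0.03,0,0,0],[0.35,0.08,-0.03,0,0,0],[0.35,0.15,-0.03,0,0,0],[0.35,0.15,-0.03,0,0,0]]

```text
clock: 13.65
tool_pos: [0.5589, 0.1679, 0.0803]
orientation: [-179.9, -0.0, 170.3]
force: [0.3, -0.3, -3.2]
opening: 0.0096
gripper_force: 30.0
```

```bash
python3 -c "
from mv import *
plate()"
```

```text
13.65 plate [11.6  0.7 45.3] tilt -0.0 front xz [-63.4  45.3] back [86.6 45.2] F [ 0.3 -0.2 -3.2] M [ 0.02 -0.09 -0.02] grip 30.0
```

send_rows:
  plan:
    - [[-0.08,0,0,0,0,0],[-0.16,0,0,0,0,0],[-0.24,0,0,0,0,0],[-0.3,0,0,0,0,0],[-0.3,0,0,0,0,0]]

```text
clock: 14.07
tool_pos: [0.5612, 0.1674, 0.0803]
orientation: [-179.9, -0.1, 170.3]
force: [-4.0, 1.9, -1.4]
opening: 0.01
gripper_force: 30.0
```

```bash
python3 -c "
from mv import *
plate()"
```

```text
14.07 plate [13.9  0.5 45.3] tilt -0.1 front xz [-61.1  45.4] back [88.9 45.1] F [-4.3  1.2 -1.4] M [ 0.48  1.55 -0.12] grip 30.0
```

The stop is at the same x after a 1.5 mm sideways shift, so it is the back wall. I'll press it down and home gently, then release.

send_rows:
  plan:
    - [[-0.03,0,0.03,0,0,0],[-0.06,0,0.05,0,0,0],[-0.06,0,0.05,0,0,0]]

```text
clock: 14.32
tool_pos: [0.5612, 0.1674, 0.0802]
orientation: [-179.9, -0.1, 170.3]
force: [-8.3, 2.4, 2.9]
opening: 0.0098
gripper_force: 30.0
```

```bash
python3 -c "
from mv import *
plate()"
```

```text
14.32 plate [13.9  0.5 45.2] tilt -0.1 front xz [-61.1  45.4] back [88.9 45. ] F [-8.6  1.   2.9] M [ 0.64  3.17 -0.13] grip 30.0
```

send_rows:
  plan:
    - [[0,0,0,0,0,0],[0,0,0,0,0,0],[0,0,0,0,0,0],[0,0,0,0,0,0],[0,0,0,0,0,0],[0,0,0,0,0,0]]
  fingers: 0.45

```text
clock: 14.82
tool_pos: [0.5625, 0.1672, 0.08]
orientation: [-180.0, -0.0, 170.3]
force: [-0.8, 0.2, 0.4]
opening: 0.0384
gripper_force: 0.0
```

send_rows:
  plan:
    - [[0,0,-1,0,0,0],[0,0,-3,0,0,0],[0,0,-6,0,0,0],[0,0,-10,0,0,0],[0,-4,-12,0,0,0],[0,-8,-12,0,0,0],[0,-12,-12,0,0,0],[0,-15,-12,0,0,0]]

```text
clock: 15.48
tool_pos: [0.5364, 0.0174, 0.2017]
orientation: [180.0, 0.1, 170.3]
force: [0.0, -0.6, -0.1]
opening: 0.0391
gripper_force: 0.0
```

send_rows:
  plan:
    - [[0,-4,0,0,0,0],[0,-8,0,0,0,0],[0,-12,0,0,0,0],[0,-15,0,0,0,0],[0,-15,0,0,0,0]]

```text
clock: 15.9
tool_pos: [0.5106, -0.1324, 0.2011]
orientation: [-179.9, -0.0, 170.1]
force: [-0.1, 0.9, 0.1]
opening: 0.0388
gripper_force: 0.0
```

```bash
python3 snap.py e top side >/dev/null; python3 - <<'E'
import cv2,numpy as np
t=cv2.imread('pics/top_e.png');s=cv2.imread('pics/side_e.png')
a=cv2.resize(t[190:305,195:285],None,fx=5,fy=5,interpolation=cv2.INTER_CUBIC)
b=cv2.resize(s[248:348,235:380],None,fx=2.4,fy=2.4,interpolation=cv2.INTER_CUBIC)
c=np.zeros((600,800,3),np.uint8);c[:575,:450]=a;c[:240,450:798]=b;c[250:490,450:770]=cv2.resize(t,(320,240))
cv2.imwrite('pics/crop5.png',c)
from sys import path; path.insert(0,'.')
from mv import *; state()
E
```

```text
clock 16.0 tcp [ 0.5117 -0.1296  0.201 ] rpy [-1.7996e+02  1.0000e-02  1.7016e+02] tank [  15.3 -300.5  201. ] F tank [ 0.72  0.53 -0.01] M [ 0.04 -0.03  0.05] open 0.0397 grip 0.0 q [   7.    8.  -20.    0.  -62. -107.]
```

View pics/crop5.png

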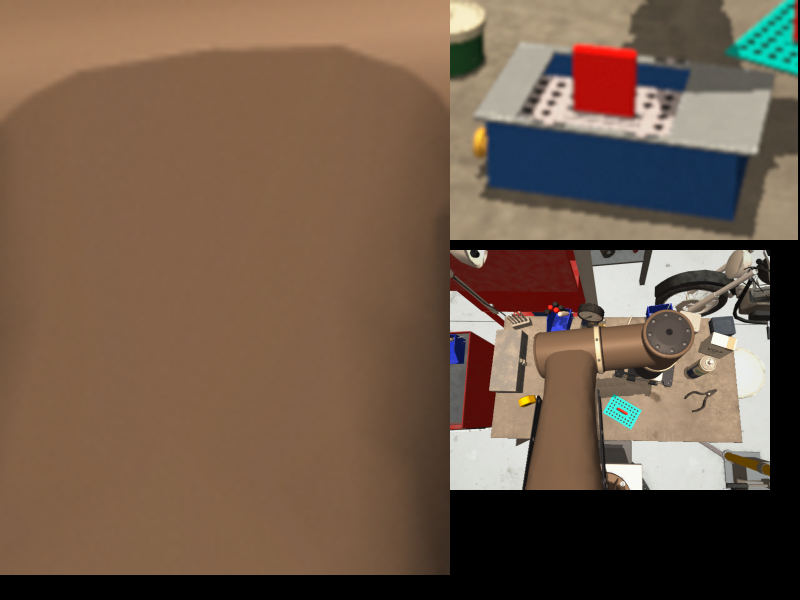

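The side view shows the plate lying flat in the tank under both lips, with the handle upright at crop (605,80). The arm blocks the top view, so I'll move it clear and check the home position.

send_rows:
  plan:
    - [[3.8,-8.8,-2,0,0,0],[7.5,-17.5,-4,0,0,0],[11,-26,-4,0,0,0],[15,-35,-4,0,0,0],[15,-35,-4,0,0,0],[15,-35,-4,0,0,0],[15,-35,-4,0,0,0],[15,-35,-4,0,0,0]]

```text
clock: 16.67
tool_pos: [0.332, -0.4069, 0.2381]
orientation: [-179.9, 0.0, 170.4]
force: [0.1, 0.6, -0.8]
opening: 0.0393
gripper_force: 0.0
```

send_rows:
  plan:
    - [[3.5,-8,0,0,0,0],[7,-13,0,0,0,0],[10,-18,0,0,0,0],[10,-18,0,0,0,0],[10,-18,0,0,0,0],[10,-18,0,0,0,0],[10,-18,0,0,0,0]]

```text
clock: 17.25
tool_pos: [0.2028, -0.5675, 0.2369]
orientation: [-180.0, -0.1, 170.2]
force: [-0.6, 0.7, 0.1]
opening: 0.0394
gripper_force: 0.0
```

```bash
python3 snap.py f top side >/dev/null; python3 - <<'E'
import cv2,numpy as np
t=cv2.imread('pics/top_f.png');s=cv2.imread('pics/side_f.png')
a=cv2.resize(t[190:305,195:285],None,fx=5,fy=5,interpolation=cv2.INTER_CUBIC)
b=cv2.resize(s[248:348,235:380],None,fx=2.4,fy=2.4,interpolation=cv2.INTER_CUBIC)
c=np.zeros((600,800,3),np.uint8);c[:575,:450]=a;c[:240,450:798]=b;c[250:490,450:770]=cv2.resize(t,(320,240))
cv2.imwrite('pics/crop6.png',c)
from sys import path; path.insert(0,'.')
from mv import *; state()
E
```

```text
clock 17.35 tcp [ 0.2043 -0.5662  0.2373] rpy [-1.7997e+02 -4.0000e-02  1.7033e+02] tank [-214.2 -782.7  237.3] F tank [-0.06  0.21  0.17] M [-0.02 -0.1  -0.03] open 0.0397 grip 0.0 q [-52.  13.  -8.   0. -69. -48.]
```

View pics/crop6.png

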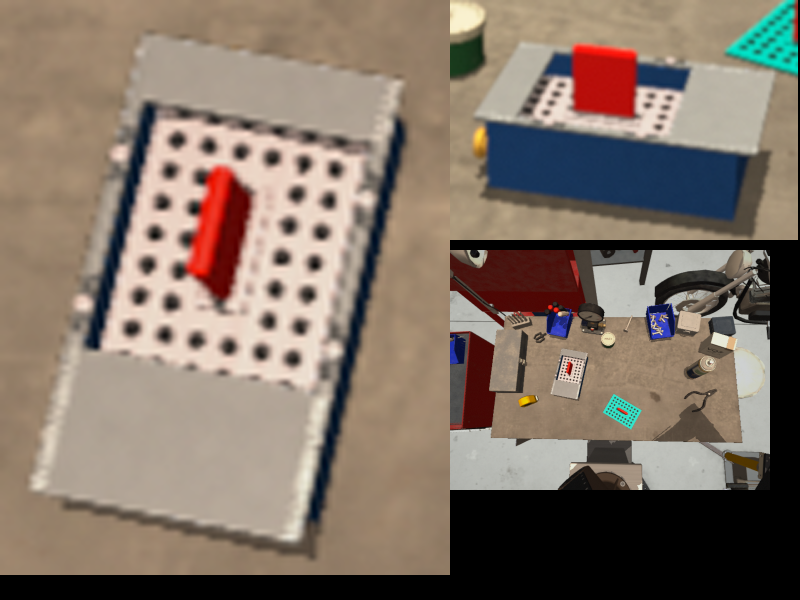

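```bash
python3 - <<'E'
from geo import *; from mv import *
for yaw in (-9.7,-9):
    T=R.from_euler('z',-yaw,degrees=True)
    g=lambda p:(235+(p[0]-450)/2.4,248+p[1]/2.4); f=lambda p:(195+p[0]/5,190+p[1]/5)
    S=lambda p,z:(T.apply(ray('side',g(p),z)-C)*1000).round(1); P=lambda p,z:(T.apply(ray('top',f(p),z)-C)*1000).round(1)
    print(yaw,'handle top',S((573,45),.109),S((636,50),.109),'bottom',S((572,110),.050),S((636,117),.050),'base',S((488,187),0),S((735,218),0))
    print('top cam: handle',P((214,167),.109),P((195,273),.109),'holes row1',P((177,139),.05),P((333,169),.05),'last',P((132,328),.05),P((292,358),.05),'mouth',P((201,369-1),.072))
E
```

```text
-9.7 handle top [ 38.8   2.1 109. ] [ -9.8  -1.4 109. ] bottom [40.2  0.9 50. ] [-11.1  -0.5  50. ] base [95.8 48.   0. ] [-97.9  44.4   0. ]
top cam: handle [ 38.2   3.4 109. ] [ -9.1   1.1 109. ] holes row1 [60.4 38.3 50. ] [ 59.6 -35.9  50. ] last [-29.9  38.4  50. ] [-30.  -36.3  50. ] mouth [-44.6  -1.9  72. ]
-9 handle top [ 38.8   1.7 109. ] [ -9.8  -1.3 109. ] bottom [40.2  0.4 50. ] [-11.1  -0.4  50. ] base [96.4 46.8  0. ] [-97.4  45.6   0. ]
top cam: handle [ 38.2   3.  109. ] [ -9.    1.2 109. ] holes row1 [60.9 37.5 50. ] [ 59.2 -36.6  50. ] last [-29.4  38.8  50. ] [-30.5 -35.9  50. ] mouth [-44.6  -1.3  72. ]
```

```bash
python3 -c "
from plant import ctrl
print(ctrl.close_job())"
```

```text
the job is handed in; nothing more can be done
None
```

The strainer plate is back in the tank, released, lying flat on both ledges and up against the back wall, and the job is handed in with no verdict returned; the largest push I read was about 9 N, and the cameras put the plate's centre within about 2 mm of its home position.

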